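Vent the air-duster tank and open its unmarked cap

TASK

The desktop air-duster tank needs refilling: first press its spring vent plunger down to its stop to let the pressure out, then unscrew the round black cap and lift it off. Nobody remembers whether the cap has a right-hand or a left-hand thread, so try it gently both ways and go on in the direction that gives. Finish while holding the cap in the gripper, still and upright, about 12 cm above its neck, and leave the charger, the mouse and the screwdriver where they lie.

Things in the scene. Friction and masses are not known exactly. Their poses are not given: they have to be found in the camera images.
- tank: Grey rounded low box, 112 (its x) x 210 (its y) x 52 mm high, stuck to the desk. Origin: centre of its underside, z up. On top: the capped neck at its y = +50 mm, the plunger at its y = -50 mm, rising from a fixed black boss 26 mm high, 54 mm across. A brass outlet sticks out 26 mm at its +x side.
- neck (a point): Centre of the neck's seat, on which the cap's rim rests, 54 mm above the desk; turns with the tank. The neck is 20 mm high, inside the cap. Quarter-turn lug thread: turned the wrong way (which way is unknown, it differs from start to start) the cap meets a hard stop within 12 degrees; the right way it turns 60 to 70 degrees to a stop and lifts off there (and in the last 10 degrees before it).
- cap_mid (a point): Middle of the cap (on its axis, half-way up): a loose round black ribbed cylinder, 47 mm across, 34 mm high, closed on top, 35 to 70 g, z along its axis. Seated, this point is 17 mm above the neck point. It turns easily between its stops, with 2 mm of play up and down; past a stop a moderate grip (20 N) slips round it. Lift it over 20 mm to clear the neck.
- plunger_top (a point): Centre of the top face of the vent plunger's round grey head, 26 mm across and 8 mm thick; at rest 98.5 mm above the desk. Moves down with the plunger.
- plunger (a joint): Travel of the spring plunger in m: 0 at rest (up), 0.010 pressed down to its stop. The spring pushes back with 3 N at rest and 8 N at the stop, and brings it up again when let go.
- charger_mid (a point): Middle of a white plug-in charger, 64 x 42 x 28 mm, lying loose on the desk; a bystander.
- mouse_mid (a point): Middle of a red computer mouse, 125 (its x) x 59 x 46 mm, lying loose; a bystander.
- driver_mid (a point): Middle of a small blue-handled screwdriver, 170 mm long along its own y and 15 mm thick, lying loose; a bystander.
There are look-alikes about, which are no part of the job. Of the things shaped like the part that bears cap_mid, the black one is meant.

How it is judged:
By the outcome, as a careful person would: the job done as asked, in the order asked, and still so for the second after the job is handed in, while the arm keeps its last pose, push and grip.
It also fails if it takes over 54 s, if anything falls off the work surface, if the arm or the gripper's body presses on something with over 40 N, if the wrist force passes 120 N, or if a joint passes its speed limit or range.

ROBOT

A 6-joint arm with a two-finger parallel gripper is mounted at the origin on a cart in front of the work surface, level with it; the furniture and walls round the work are solid. World frame = base frame: x ahead of the robot, y to its left, z up, the work surface at z = 0. Lengths are in m, angles in degrees, forces in N, time in s.
With the tool pointing down it reaches from about 0.3 to 0.75 m from the base axis. Payload 8.5 kg.
Tool frame: the origin (TCP) lies midway between the tips of the shut fingers; the grasp point (between the pads) lies env.tcp_to_grasp behind it (env.tcp_to_grasp is the distance from the TCP to the grasp point, in m); z points along the fingers, y is the direction in which the jaws open and shut (so a half turn about z gives the same grasp; the last joint's range is limited). The gripper opens to 85 mm and grips with 20 to 120 N. Pads are 22 mm wide; open, the fingers measure 114 mm over their backs; the gripper's body (76 mm by 85 mm) begins 54 mm behind the grasp point. The pads swing forward as they close: fully open they stand 13 mm farther back than shut.
Start: joints at [-75.991, 21.807, 74.336, -0, 83.858, -12.336], TCP at [0.244, -0.493, 0.231] pointing down, gripper open.
Joint ranges: [-178.18, 178.18], [-50.72, 133.34], [12.68, 142.11], [-81.47, 261.47], [9.98, 163.14], [-165.26, 165.26]. Speed limits (degrees/s): [136.94, 136.94, 180, 180, 180, 180].

INTERFACE

Orientations are given as a 3x3 rotation matrix whose columns are the frame's x, y, z axes.
In Python, from rig import readout, imaging, job, env gives the robot as it stands.
- The arm moves only by the tool move_arm, never from a script. Its argument "motion" is a list of rows, each a list of 3 entries, a list of its own where there are three numbers: the shift along the tool's x, y, z normalised to -1 to 1, where 1 is 0.02 m, then the turn, a rotation vector about the tool's x, y, z normalised to -1 to 1, where 1 is 120 degrees, then the gripper command: -1 is shut, 1 is fully open, values between are in proportion. In form: [[[tx, ty, tz], [rx, ry, rz], claw], ...]. A call has 1 to 12 rows; each row shifts and turns the pose as measured when the row begins, along the tool's axes as they then stand; what a row does not reach is not made up. A row lasts 1/12 s, in which the tool goes at most 41.7 mm and 7.16 degrees, less where a joint would pass 70% of its speed; a pose out of reach is approached as far as the arm can. A call with a number of a shift or a turn outside -1 to 1 is refused whole. A call with a gripper value outside its range is refused whole. The fingers move at their own pace and stop on an object; "squeeze" is the grip in N (left out, the last holds). Time passes only in rows, so rows that do not move let the fingers close. It gives the time, the measured TCP pose, the force and the opening at its end, in the units of the state.
- readout.observe(): the state, without advancing time (a new reading comes with each control period).
- imaging.get_image(name): name is "side" or "top" or "wrist"; returns a dict with "img" (400x640x3 uint8, blue, green, red), "fov_y" (degrees; the focal length in pixels is half the picture's height over the tangent of half this angle, whatever the lens; pixels are square), "cx", "cy" (the principal point, pixels), "eye" and "orientation" of the camera in the world. Camera axes: x right, y up, looking along -z (the intrinsics and any distortion apply to the point x, -y, -z); pixel columns grow to the right and rows downward; lengths in m; the calibration is good to about 2 mm. The wrist camera is an equidistant fisheye: a pixel r from the principal point sees the ray r / f radians off the axis. A picture is of the moment at which its call begins. There is no depth.
- job.close_job(): hands the job in, once; it reports no verdict.
The state is a dict: "time_s": time; "q": joint angles; "qvel": joint speeds; "joint_efforts": joint torques, N m; "position": TCP position; "tool_rot": TCP orientation; "ft_force": force on the tool from outside, world axes, zero at the start; "wrist_torque": the same for the moment, N m; "grip_width": finger opening in m.
Only numpy, scipy, OpenCV 4.12 (cv2) and the standard library are available. Lean on these libraries where they do the work, as an engineer would, in place of code of your own. Each camera call takes 0.05 s, during which the arm holds its last target.

## Working session

There is one attempt and no reset: what is moved stays moved. The work goes in short steps, Python scripts to look and compute and a tool call to move; the robot and the scene stay as the last step left them, time stands still between calls to the robot, and variables do not carry over. Pictures are saved under pics/ and viewed, and the job is handed in when it is done.

Besides the shell and the picture viewer there is one more tool, called as a command line: name --argument value ..., lists and objects as JSON in quotes. move_arm: Moves the arm, as the interface text tells. Its arguments: {"type":"object","properties":{"motion":{"type":"array","items":{"type":"array"}},"squeeze":{"type":"number"}},"required":["motion"]}

```bash
mkdir -p pics; ls
cat > h.py <<'E'
import numpy as np, cv2
from rig import readout, imaging, job, env
def snap(n,f):
    d=imaging.get_image(n); cv2.imwrite('pics/'+f,d['img']); return d
def ray(d,u,v,fish=False):
    H=d['img'].shape[0]; f=H/2/np.tan(np.radians(d['fov_y']/2))
    x=(u-d['cx'])/f; y=(v-d['cy'])/f
    if fish:
        r=np.hypot(x,y); s=np.sin(r)/r if r>1e-9 else 1; c=np.array([x*s,-y*s,-np.cos(r)])
    else: c=np.array([x,-y,-1.])
    w=np.array(d['orientation'])@c
    return np.array(d['eye']),w/np.linalg.norm(w)
def plane(d,u,v,z,fish=False):
    e,w=ray(d,u,v,fish); return e+w*(z-e[2])/w[2]
E
python3 - <<'E'
from h import *
s=readout.observe(); print(s); print(env.tcp_to_grasp)
for n in ('top','side','wrist'):
    d=snap(n,n+'0.png'); print(n,{k:d[k] for k in d if k!='img'})
    np.savez('pics/'+n+'0.npz',**d)
E
```

```text
pics
{'time_s': 0.0, 'q': array([-7.59905672e+01,  2.18402478e+01,  7.43851418e+01, -1.34481974e-03,
        8.38565586e+01, -1.23353513e+01]), 'qvel': array([-0.06997998, -0.00104772,  0.07404712, -0.04178178,  0.03991787,
       -0.0473559 ]), 'joint_efforts': array([-2.25948192e-03, -4.48458660e+01, -2.31281805e+01, -2.81679449e-04,
        4.69471532e-03, -1.58880908e-05]), 'position': array([ 0.24399844, -0.49258976,  0.23071644]), 'tool_rot': array([[ 8.96138769e-01,  4.43773783e-01, -3.68883719e-04],
       [ 4.43773847e-01, -8.96137748e-01,  1.38207453e-03],
       [ 2.82757818e-04, -1.40223151e-03, -9.99998977e-01]]), 'ft_force': array([-0.71324589,  0.60957769,  0.21690273]), 'wrist_torque': array([-0.01902125, -0.00202256,  0.07128432]), 'grip_width': 0.08538436886301184}
0.0187
top {'fov_y': 56.21854245647236, 'cx': 323.3359230300801, 'cy': 196.3182606527256, 'eye': array([0.27169959, 0.05353166, 1.24801727]), 'orientation': array([[-4.30484424e-02,  9.77651881e-01, -2.05775684e-01],
       [-9.99072984e-01, -4.21133468e-02,  8.92400445e-03],
       [ 5.86669853e-05,  2.05969091e-01,  9.78558496e-01]])}
side {'fov_y': 45.72908775906974, 'cx': 319.69595191656623, 'cy': 195.275244981804, 'eye': array([ 0.45684922, -1.00999501,  0.81051826]), 'orientation': array([[ 9.99607809e-01,  1.09316845e-04, -2.80038666e-02],
       [-2.31235849e-02,  5.67295013e-01, -8.23189935e-01],
       [ 1.57964653e-02,  8.23514637e-01,  5.67075052e-01]])}
wrist {'fov_y': 65.70646984690485, 'cx': 314.9023113195498, 'cy': 197.83239200800713, 'eye': array([ 0.30603852, -0.46207047,  0.37376544]), 'orientation': array([[ 4.44737684e-01,  8.61707955e-01,  2.44269917e-01],
       [-8.95660692e-01,  4.28050097e-01,  1.20685707e-01],
       [-5.63928396e-04, -2.72456444e-01,  9.62167952e-01]])}
```

View pics/top0.png

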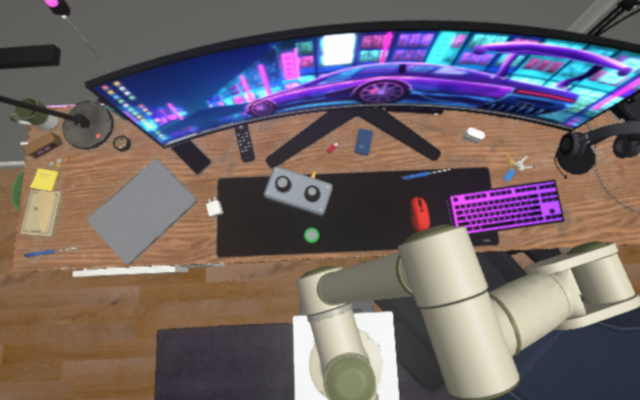

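View pics/side0.png

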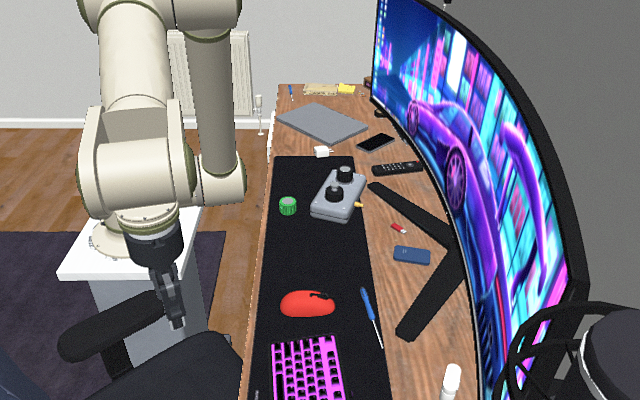

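View pics/wrist0.png

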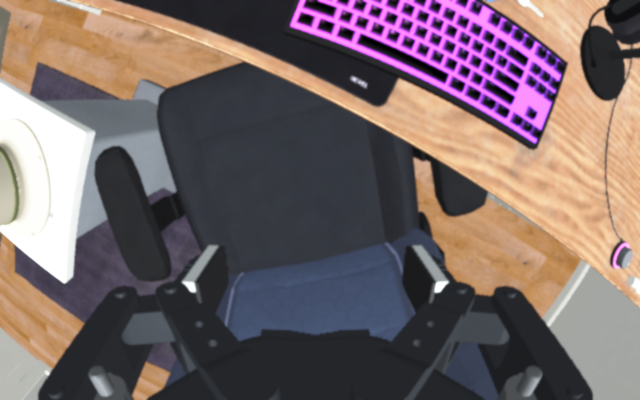

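Top view: the grey tank is at about (298,191), with round black parts at (283,184) and (312,194). A green look-alike cap lies at (312,236), the charger at (213,207), the mouse at (420,212) and the screwdriver at (430,174). A second blue driver is at (50,252). I'll crop in on the tank.

Run:
```python
import cv2,numpy as np
a=cv2.imread('pics/top0.png')[160:225,255:340]; b=cv2.imread('pics/side0.png')[155:230,295:375]
a=cv2.resize(a,(400,306),interpolation=3);b=cv2.resize(b,(400,306),interpolation=3)
cv2.imwrite('pics/crop0.png',np.hstack([a,b]))
```

```text
(no output)
```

View pics/crop0.png

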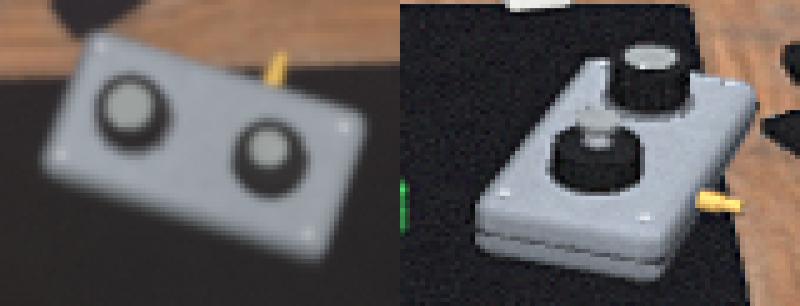

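The cap is the farther and wider part, top px (282,182). The plunger, with its narrow head on the boss, is at (312,191). The outlet points away from the robot, which fits the cap being at the tank's +y. Next I measure both.

```bash
cat > m.py <<'E'
from h import *
def load(n):
    z=np.load(f'pics/{n}.npz'); return {k:z[k] if z[k].ndim else float(z[k]) for k in z}
def blob(img,x0,y0,x1,y1):
    # light disc surrounded by black: saturation-free grey blob not touching the roi border
    g=cv2.cvtColor(img[y0:y1,x0:x1],cv2.COLOR_BGR2GRAY)
    t,b=cv2.threshold(g,0,255,cv2.THRESH_BINARY+cv2.THRESH_OTSU)
    n,l,s,c=cv2.connectedComponentsWithStats(b)
    return [(c[i]+[x0,y0],s[i].tolist()) for i in range(1,n)]
if __name__=='__main__':
    T=load('top0');S=load('side0')
    for nm,r in (('cap',(274,174,291,191)),('pl',(303,182,320,200))):
        print(nm,blob(T['img'],*r))
    for nm,r in (('cap',(337,163,353,172)),('pl',(328,181,342,192))):
        print(nm,blob(S['img'],*r))
    print(plane(T,282.0,182.3,.088),plane(T,311.8,190.6,.0985))
    print(plane(S,345.5,168.5,.088),plane(S,334.5,185,.0985))
    for p in((213,207),(420,212),(430,174),(312,236)): print(p,plane(T,*p,.02))
    # tank top outline
    hsv=cv2.cvtColor(T['img'],cv2.COLOR_BGR2HSV)
    m=((hsv[...,1]<70)&(hsv[...,2]>95)).astype(np.uint8)[160:225,255:340]
    c=max(cv2.findContours(m,0,2)[0],key=cv2.contourArea)+[255,160]
    r=cv2.minAreaRect(c); print(r)
    for p in cv2.boxPoints(r): print(plane(T,*p,.052))
    print('c',plane(T,*r[0],.052))
E
python3 m.py
```

```text
cap [(array([280.14814815, 178.2962963 ]), [0, 0, 17, 17, 81]), (array([282., 182.]), [4, 4, 9, 9, 69]), (array([289.66666667, 189.66666667]), [15, 15, 2, 2, 3])]
pl [(array([309.53043478, 186.40869565]), [0, 0, 17, 18, 115]), (array([311.69387755, 190.93877551]), [5, 6, 8, 7, 49]), (array([318.66666667, 198.66666667]), [15, 16, 2, 2, 3])]
cap [(array([344.65384615, 168.51923077]), [3, 3, 10, 6, 52])]
pl [(array([334.06593407, 184.51648352]), [0, 0, 14, 10, 91])]
[0.56698269 0.17277285 0.088     ] [0.53336342 0.07853253 0.0985    ]
[0.57139409 0.17717164 0.088     ] [0.53367374 0.07314529 0.0985    ]
(213, 207) [0.50941925 0.41115038 0.02      ]
(420, 212) [ 0.4629179 -0.2762349  0.02     ]
(430, 174) [ 0.5916941  -0.32271277  0.02      ]
(312, 236) [0.39870802 0.08518629 0.02      ]
((298.14996337890625, 189.5500030517578), (63.245548248291016, 33.83636474609375), 18.43494987487793)
[0.53410583 0.24002394 0.052     ]
[0.64176563 0.20340574 0.052     ]
[0.56479529 0.00738204 0.052     ]
[0.45970609 0.04709298 0.052     ]
c [0.54939806 0.12410073 0.052     ]
```

Both views agree: the cap is at about (0.568,0.174) and the plunger at (0.533,0.077), 0.103 m apart against 0.100 nominal. I'll travel above the plunger with the gripper shut, and look again on the way.

move_arm --motion '[[[0.5, -0.35, 0], [0, 0, 0], -1], [[0.9, -0.67, 0], [0, 0, 0], -1], [[0.9, -0.67, 0], [0, 0, 0], -1], [[0.9, -0.67, 0], [0, 0, 0], -1], [[0.9, -0.67, 0], [0, 0, 0], -1], [[0.9, -0.67, 0], [0, 0, 0], -1], [[0.9, -0.67, 0], [0, 0, 0], -1], [[0.9, -0.67, 0], [0, 0, 0], -1], [[0.9, -0.67, 0], [0, 0, 0], -1], [[0.9, -0.67, 0], [0, 0, 0], -1], [[0.9, -0.67, 0], [0, 0, 0], -1], [[0.9, -0.67, 0], [0, 0, 0], -1]]'

```text
time_s: 1.15
position: [0.3659, -0.2447, 0.2288]
tool_rot: [[0.898, 0.44, -0.002], [0.44, -0.898, 0.007], [0.001, -0.007, -1.0]]
ft_force: [0.7, -0.9, 0.0]
grip_width: 0.0004
```

move_arm --motion '[[[0.9, -0.67, 0], [0, 0, 0], -1], [[0.9, -0.67, 0], [0, 0, 0], -1], [[0.9, -0.67, 0], [0, 0, 0], -1], [[0.9, -0.67, 0], [0, 0, 0], -1], [[0.9, -0.67, 0], [0, 0, 0], -1], [[0.9, -0.67, 0], [0, 0, 0], -1], [[0.9, -0.67, 0], [0, 0, 0], -1], [[0.9, -0.67, 0], [0, 0, 0], -1], [[0.9, -0.67, 0], [0, 0, 0], -1], [[0.5, -0.37, 0], [0, 0, 0], -1], [[0, 0, 0], [0, 0, 0], -1]]'

```text
time_s: 2.07
position: [0.4638, -0.0308, 0.2295]
tool_rot: [[0.895, 0.446, -0.004], [0.446, -0.895, 0.011], [0.002, -0.011, -1.0]]
ft_force: [-0.6, -0.2, -0.5]
grip_width: 0.0003
```

Run:
```python
from h import *
d=snap('wrist','wrist1.png'); np.savez('pics/wrist1.npz',**d)
s=readout.observe(); print(s['time_s'],s['position'],s['tool_rot'],s['q'],s['ft_force'],s['grip_width'])
```

```text
2.1167 [ 0.46344432 -0.03153015  0.22950892] [[ 0.89521906  0.44560895 -0.00393627]
 [ 0.44562453 -0.89515538  0.01075315]
 [ 0.00126813 -0.01138052 -0.99993444]] [-18.83691275  13.4218299   87.13702564   0.51840744  79.85395026
  44.6061873 ] [ 0.13475035 -0.1393205  -0.29281914] 1.666246275318622e-05
```

View pics/wrist1.png

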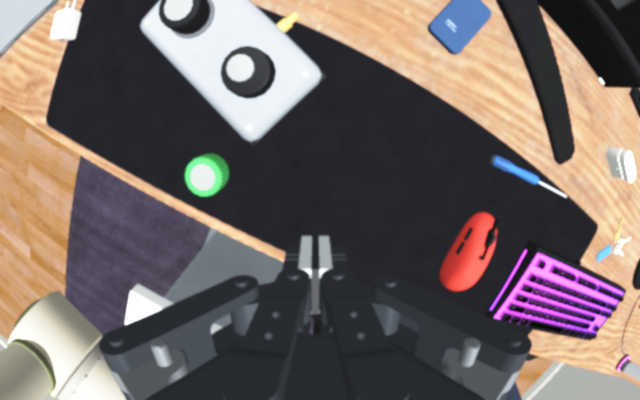

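The wrist view shows the plunger head at about (241,69), the cap top at about (183,7) and the green look-alike at (205,176). I'll refine from this.

Run:
```python
from m import *
W=load('wrist1')
b=blob(W['img'],220,47,266,92);print([x for x in b if x[1][4]>100])
c=max([x for x in b if 200<x[1][4]<1500],key=lambda x:x[1][4])[0]
print(c,plane(W,*c,.0985,True)); print(plane(W,183,7,.088,True))
s=readout.observe();R=s['tool_rot'];p=plane(W,*c,.0985,True);print((R.T@(np.r_[p[:2],.13]-s['position']))/.02)
```

```text
[(array([224.30677291,  63.99601594]), [0, 0, 20, 45, 251]), (array([239.74795417,  67.34697218]), [6, 7, 28, 28, 611])]
[239.74795417  67.34697218] [0.53355756 0.08001675 0.0985    ]
[0.56889222 0.16768565 0.088     ]
[ 5.61742786 -3.3738129   5.02129459]
```

move_arm --motion '[[[0.5, -0.3, 0.3], [-0.003, 0, 0], -1], [[0.7, -0.42, 0.55], [-0.003, 0, 0], -1], [[0.7, -0.42, 0.55], [0, 0, 0], -1], [[0.7, -0.42, 0.55], [0, 0, 0], -1], [[0.7, -0.42, 0.55], [0, 0, 0], -1], [[0.7, -0.42, 0.55], [0, 0, 0], -1], [[0.7, -0.42, 0.55], [0, 0, 0], -1], [[0.5, -0.3, 0.4], [0, 0, 0], -1], [[0.2, -0.1, 0.2], [0, 0, 0], -1], [[0, 0, 0], [0, 0, 0], -1]]'

```text
time_s: 2.95
position: [0.5303, 0.0731, 0.1422]
tool_rot: [[0.898, 0.44, 0.001], [0.44, -0.898, -0.004], [-0.001, 0.004, -1.0]]
ft_force: [-0.1, -0.7, -1.5]
grip_width: 0.0003
```

```bash
cat > look.py <<'E'
import sys
from m import *
k=sys.argv[1]
for n in sys.argv[2:]:
    d=snap(n,n+k+'.png'); np.savez(f'pics/{n}{k}.npz',**d)
s=readout.observe(); print(s['time_s'],s['position'],s['tool_rot'].round(4).tolist(),s['q'].round(1),s['ft_force'].round(2),s['wrist_torque'].round(3),s['grip_width'])
R=s['tool_rot'];p=np.array([.5335,.078,.100]); print('plunger',(R.T@(p-s['position'])/.02))
z=R.T@[0,0,-1.];print('tilt cmd',np.degrees(np.cross([0,0,1],z))/120)
E
python3 look.py 2 wrist
```

```text
3.0 [0.53018364 0.07269169 0.14267449] [[0.8983, 0.4394, 0.0017], [0.4394, -0.8983, -0.0043], [-0.0004, 0.0046, -1.0]] [-4.8 25.  84.9 -0.3 69.9 59.3] [-0.95  0.06 -0.06] [-0.005  0.003 -0.027] -0.00011823233387458137
plunger [ 0.2664475  -0.17538684  2.13283044]
tilt cmd [ 0.00220149  0.00019364 -0.        ]
```

View pics/wrist2.png

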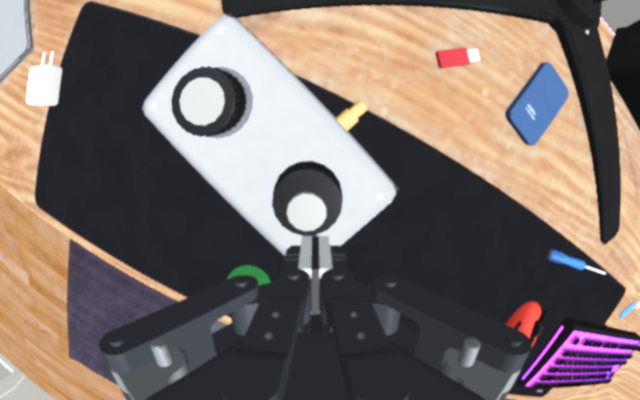

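The plunger head is at about (306,210) and the cap top at about (203,101). The fingertips at (316,240) are right behind the head. I'll refine both points.

Run:
```python
from m import *
W=load('wrist2')
for r,z in (((282,185,330,236),.0985),((172,72,238,130),.088)):
    b=[x for x in blob(W['img'],*r) if x[1][4]>300]
    for c,s in b: print(c,s,plane(W,*c,z,True))
```

```text
[306.37205387 211.76936027] [5, 8, 40, 38, 1188] [0.53436181 0.0806757  0.0985    ]
[201.7212828  100.87521866] [7, 5, 46, 49, 1715] [0.56898693 0.17398305 0.088     ]
```

The two points are 0.0995 m apart, matching the 100 mm spec. Now centre on the plunger and go down.

move_arm --motion '[[[0.25, -0.16, 0.1], [0.002, 0, 0], -1], [[0.1, -0.06, 0.4], [0, 0, 0], -1], [[0, 0, 0.5], [0, 0, 0], -1], [[0, 0, 0.5], [0, 0, 0], -1], [[0, 0, 0.3], [0, 0, 0], -1], [[0, 0, 0.1], [0, 0, 0], -1], [[0, 0, 0], [0, 0, 0], -1]]'

```text
time_s: 3.58
position: [0.5354, 0.0774, 0.1046]
tool_rot: [[0.9, 0.436, 0.005], [0.436, -0.9, -0.001], [0.004, 0.003, -1.0]]
ft_force: [0.1, -1.5, 0.3]
grip_width: -0.0001
```

```bash
python3 look.py 3 side wrist;python3 -c "
import cv2
a=cv2.imread('pics/side3.png')[130:240,270:400];cv2.imwrite('pics/c3.png',cv2.resize(a,None,fx=5,fy=5,interpolation=2))"
```

```text
3.6833 [0.53561322 0.07746109 0.10520994] [[0.8998, 0.4362, 0.0056], [0.4363, -0.8998, -0.001], [0.0046, 0.0034, -1.0]] [-4.3 28.  87.  -0.  64.7 59.9] [ 0.09 -0.6   0.08] [-0.013 -0.026 -0.041] 5.288088642975461e-05
plunger [-0.08450956 -0.07121908  0.25987502]
tilt cmd [ 0.00161066 -0.00218152  0.        ]
```

View pics/c3.png

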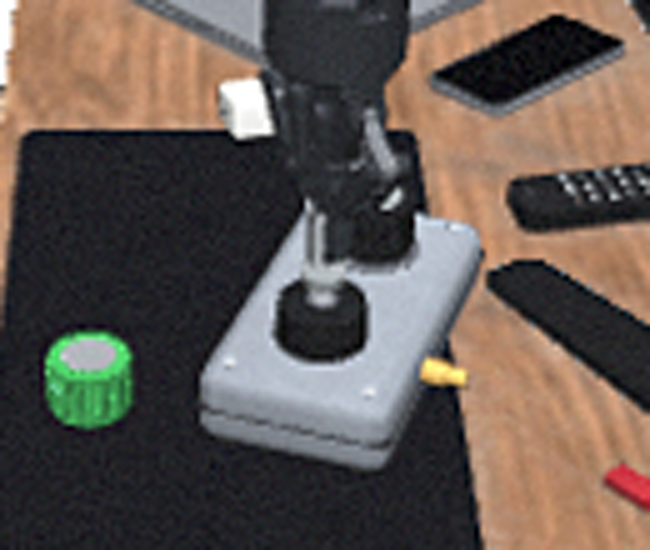

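The side crop shows the finger tips over the plunger head, at about (322,290) in the crop. I'll press down in small steps.

move_arm --motion '[[[0, -0.05, 0.2], [0.0015, -0.002, 0], -1], [[0, 0, 0.2], [0, 0, 0], -1], [[0, 0, 0.2], [0, 0, 0], -1], [[0, 0, 0.2], [0, 0, 0], -1]]'

```text
time_s: 4.02
position: [0.536, 0.0784, 0.0904]
tool_rot: [[0.9, 0.436, 0.004], [0.436, -0.9, -0.0], [0.003, 0.002, -1.0]]
ft_force: [-2.4, -0.5, 6.5]
grip_width: 0.0002
```

move_arm --motion '[[[0, 0, 0.2], [0, 0, 0], -1], [[0, 0, 0.2], [0, 0, 0], -1]]'

```text
time_s: 4.18
position: [0.5364, 0.0783, 0.0874]
tool_rot: [[0.899, 0.437, 0.008], [0.437, -0.899, -0.001], [0.006, 0.004, -1.0]]
ft_force: [-24.1, -1.4, 70.1]
grip_width: 0.0003
```

It reached the stop: force jumped at z = 0.0874, against an expected 0.0885. I'll back off and rise.

move_arm --motion '[[[0, 0, -0.1], [0, 0, 0], -1]]'

```text
time_s: 4.27
position: [0.5366, 0.0784, 0.0913]
tool_rot: [[0.899, 0.437, 0.01], [0.437, -0.899, -0.002], [0.008, 0.006, -1.0]]
ft_force: [-3.9, -0.8, 5.9]
grip_width: 0.0
```

```bash
python3 look.py 4 side;python3 -c "
import cv2
a=cv2.imread('pics/side4.png')[130:240,270:400];cv2.imwrite('pics/c4.png',cv2.resize(a,None,fx=5,fy=5,interpolation=2))"
```

```text
4.3167 [0.53669496 0.07839204 0.09172395] [[0.8992, 0.4373, 0.0104], [0.4374, -0.8993, -0.0017], [0.0086, 0.0061, -0.9999]] [-4.2 29.  87.9 -0.1 62.5 59.9] [-3.39 -0.27  5.96] [-0.065  0.714  0.002] -5.573577943392562e-05
plunger [-0.14867987 -0.04971402 -0.41540232]
tilt cmd [ 0.00290578 -0.00409162  0.        ]
```

View pics/c4.png

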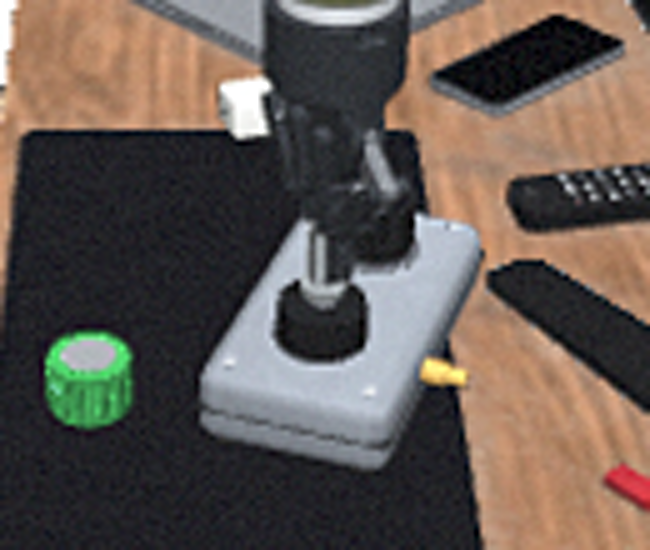

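Plunger pressed with its head down at the boss (crop (325,290)). Now I rise, move over the cap and open the gripper.

move_arm --motion '[[[0, 0, -0.6], [0.003, -0.004, 0], -1], [[0, 0, -0.9], [0, 0, 0], -1], [[0, 0, -0.9], [0, 0, 0], -1], [[0, 0, -0.6], [0, 0, 0], 1], [[0.4, -0.4, 0], [0, 0, 0], 1], [[0.7, -0.7, 0], [0, 0, 0], 1], [[0.7, -0.7, 0], [0, 0, 0], 1], [[0.7, -0.7, 0], [0, 0, 0], 1], [[0.7, -0.7, 0], [0, 0, 0], 1], [[0.4, -0.4, 0], [0, 0, 0], 1], [[0, 0, 0], [0, 0, 0], 1]]'

```text
time_s: 5.23
position: [0.5718, 0.1822, 0.1489]
tool_rot: [[0.9, 0.436, -0.001], [0.436, -0.9, 0.001], [-0.0, -0.001, -1.0]]
ft_force: [-0.5, -0.3, -0.2]
grip_width: 0.0855
```

move_arm --motion '[[[0, 0, 0], [0, 0, -0.03], 1], [[0, 0, 0], [0, 0, -0.06], 1], [[0, 0, 0], [0, 0, -0.06], 1], [[0, 0, 0], [0, 0, -0.06], 1], [[0, 0, 0], [0, 0, -0.06], 1], [[0, 0, 0], [0, 0, -0.06], 1], [[0, 0, 0], [0, 0, -0.06], 1], [[0, 0, 0], [0, 0, -0.06], 1], [[0, 0, 0], [0, 0, -0.06], 1], [[0, 0, 0], [0, 0, -0.06], 1], [[0, 0, 0], [0, 0, -0.03], 1], [[0, 0, 0], [0, 0, 0], 1]]'

```text
time_s: 6.23
position: [0.5681, 0.1774, 0.14]
tool_rot: [[-0.144, 0.99, -0.012], [0.99, 0.144, -0.003], [-0.001, -0.013, -1.0]]
ft_force: [-0.1, -0.0, 0.1]
grip_width: 0.0855
```

```bash
sed -i 's/^R=s.*$/R=s["tool_rot"];p=np.array([.568,.174,.057]); print("cap",(R.T@(p-s["position"])\/.02))/' look.py; python3 look.py 5 wrist
```

```text
6.2833 [0.56806786 0.17736422 0.13998258] [[-0.1405, 0.99, -0.0125], [0.9901, 0.1405, -0.0028], [-0.001, -0.0128, -0.9999]] [ 6.  31.  74.6 -0.1 75.2 -2.1] [-0.27  0.79 -0.02] [ 0.005 -0.014 -0.034] 0.08543753879459272
cap [-0.16189307  0.02610859  4.14929935]
tilt cmd [-0.00611077  0.00048007  0.        ]
```

View pics/wrist5.png

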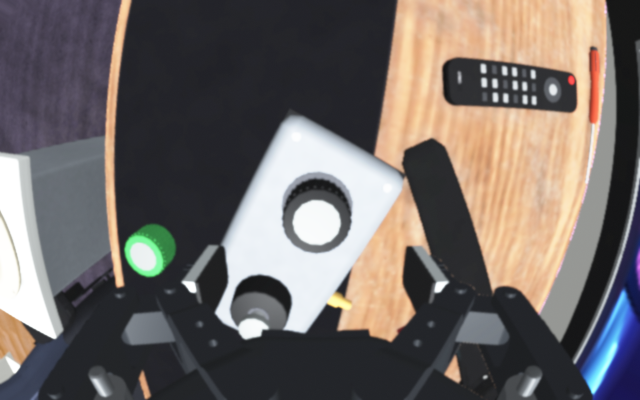

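Cap top at (318,222), between the open fingers (about 206 and 426). The plunger has sprung back, at (255,325).

Run:
```python
from m import *
W=load('wrist5')
b=[x for x in blob(W['img'],282,190,352,254) if x[1][4]>500]
s=readout.observe();R=s['tool_rot']
for c,st in b:
    p=plane(W,*c,.088,True); print(c,st,p,R.T@(np.r_[p[:2],.057]-s['position'])/.02)
```

```text
[316.21536671 222.18975553] [10, 10, 49, 45, 1718] [0.56896715 0.17420822 0.088     ] [-0.1583812   0.07544526  4.14866434]
[316.42131148 245.44590164] [0, 30, 70, 34, 610] [0.57162121 0.15723472 0.088     ] [-1.01728265  0.08757739  4.1493727 ]
```

move_arm --motion '[[[-0.15, 0.06, 0.1], [-0.006, 0, 0], 1], [[0, 0, 0.5], [0, 0, 0], 1], [[0, 0, 0.6], [0, 0, 0], 1], [[0, 0, 0.6], [0, 0, 0], 1], [[0, 0, 0.6], [0, 0, 0], 1], [[0, 0, 0.5], [0, 0, 0], 1], [[0, 0, 0.4], [0, 0, 0], 1], [[0, 0, 0.2], [0, 0, 0], 1], [[0, 0, 0], [0, 0, 0], 1]]'

```text
time_s: 7.03
position: [0.5684, 0.1722, 0.0614]
tool_rot: [[-0.125, 0.992, -0.001], [0.992, 0.125, -0.001], [-0.001, -0.001, -1.0]]
ft_force: [0.1, -0.1, -0.2]
grip_width: 0.0857
```

```bash
python3 look.py 6 wrist side
```

```text
7.1333 [0.56892173 0.17228979 0.06257515] [[-0.1254, 0.9921, 0.0008], [0.9921, 0.1254, -0.0012], [-0.0013, 0.0007, -1.0]] [ 5.5 35.6 80.5 -0.1 63.9 -1.7] [-0.46  0.23  0.65] [ 0.03  -0.003  0.015] 0.08509470339190896
cap [ 0.09098717 -0.03518638  0.27861272]
tilt cmd [ 0.0003219   0.00063774 -0.        ]
```

View pics/wrist6.png

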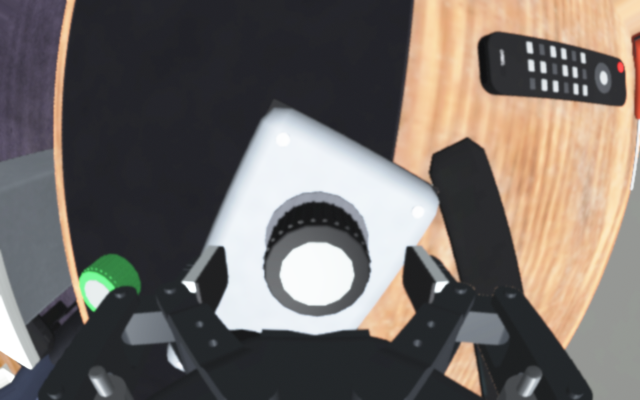

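The cap, at (317,272), is centred between the pads (about 210 and 424). I'll close gently at 20 N.

move_arm --motion '[[[0.09, 0, 0.25], [0, 0, 0], 1], [[0, 0, 0], [0, 0, 0], -1], [[0, 0, 0], [0, 0, 0], -1], [[0, 0, 0], [0, 0, 0], -1], [[0, 0, 0], [0, 0, 0], -1], [[0, 0, 0], [0, 0, 0], -1], [[0, 0, 0], [0, 0, 0], -1], [[0, 0, 0], [0, 0, 0], -1]]' --squeeze 20

```text
time_s: 7.8
position: [0.5698, 0.1745, 0.0595]
tool_rot: [[-0.125, 0.992, 0.005], [0.992, 0.125, -0.001], [-0.002, 0.005, -1.0]]
ft_force: [-0.2, -0.3, 0.0]
grip_width: 0.0465
```

```bash
python3 look.py 7 wrist side
```

```text
7.9 [0.56975225 0.17449238 0.05946387] [[-0.1251, 0.9921, 0.0053], [0.9921, 0.1251, -0.0008], [-0.0015, 0.0052, -1.0]] [ 5.7 35.9 80.6 -0.1 63.3 -1.5] [-0.32 -0.41  0.59] [-0.057  0.012 -0.031] 0.04680753657397739
cap [-0.0132777  -0.09064426  0.12274347]
tilt cmd [ 0.00248397  0.00071809 -0.        ]
```

View pics/wrist7.png

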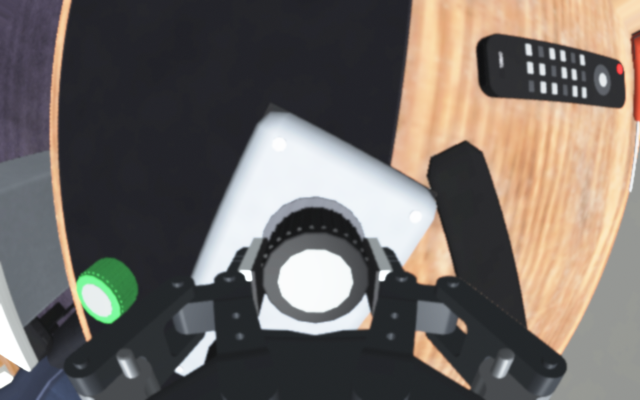

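The cap is gripped at 46.8 mm. First try: counter-clockwise from above (tool rz negative), gently.

move_arm --motion '[[[0, 0, 0], [0.0025, 0, -0.025], -1], [[0, 0, 0], [0, 0, -0.025], -1], [[0, 0, 0], [0, 0, -0.025], -1]]'

```text
time_s: 8.15
position: [0.5697, 0.1747, 0.0594]
tool_rot: [[-0.282, 0.959, -0.0], [0.959, 0.282, -0.001], [-0.001, -0.001, -1.0]]
ft_force: [-0.6, 2.0, 0.2]
grip_width: 0.0463
```

```bash
python3 look.py 8
```

```text
8.15 [0.56966004 0.17465109 0.05943328] [[-0.282, 0.9594, -0.0004], [0.9594, 0.282, -0.001], [-0.0008, -0.0006, -1.0]] [  5.7  36.   80.3  -0.1  63.7 -10.7] [-0.56  1.99  0.15] [ 0.239  0.249 -0.522] 0.04627280314047076
cap [-0.00772963 -0.08873459  0.12172787]
tilt cmd [-0.00030841  0.00039617  0.        ]
```

move_arm --motion '[[[0, 0, 0], [0, 0, -0.025], -1], [[0, 0, 0], [0, 0, -0.025], -1]]'

```text
time_s: 8.32
position: [0.5697, 0.1745, 0.0595]
tool_rot: [[-0.383, 0.924, -0.0], [0.924, 0.383, -0.0], [-0.0, -0.001, -1.0]]
ft_force: [-0.7, 0.0, 0.6]
grip_width: 0.0461
```

```bash
python3 look.py 8 wrist
```

```text
8.3667 [0.56974897 0.17443048 0.05949961] [[-0.3864, 0.9223, -0.0005], [0.9223, 0.3864, -0.0007], [-0.0005, -0.0007, -1.0]] [  5.7  36.   80.3  -0.   63.7 -17. ] [-0.76 -0.7   0.77] [-0.072  0.097 -0.359] 0.04592210122747421
cap [ 0.01400047 -0.08888478  0.12503669]
tilt cmd [-0.00033666  0.00022643  0.        ]
```

View pics/wrist8.png

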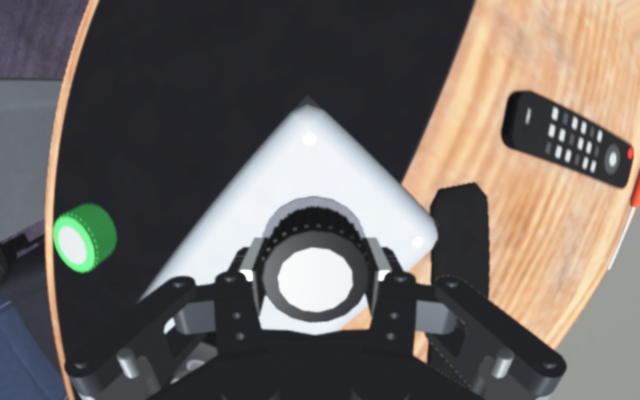

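Torque about z climbed to −0.52 Nm at 9° and stayed loaded, which looks like a stop with the pads slipping. Now the other way.

move_arm --motion '[[[0, 0, 0], [0, 0, 0.025], -1], [[0, 0, 0], [0, 0, 0.03], -1], [[0, 0, 0], [0, 0, 0.03], -1], [[0, 0, 0], [0, 0, 0.03], -1]]'

```text
time_s: 8.7
position: [0.5697, 0.1743, 0.0595]
tool_rot: [[-0.143, 0.99, -0.001], [0.99, 0.143, -0.001], [-0.001, -0.001, -1.0]]
ft_force: [-0.3, -0.2, 0.0]
grip_width: 0.0461
```

```bash
python3 look.py 9
```

```text
8.7 [0.56974333 0.17433224 0.05950864] [[-0.1431, 0.9897, -0.0006], [0.9897, 0.1431, -0.0007], [-0.0006, -0.0006, -1.0]] [ 5.7 36.  80.3 -0.  63.7 -2.6] [-0.27 -0.24  0.03] [ 0.02   0.045 -0.032] 0.04614537102589365
cap [-0.00389504 -0.0885657   0.12549125]
tilt cmd [-0.00030745  0.00028832  0.        ]
```

move_arm --motion '[[[0, 0, 0], [0, 0, 0.03], -1], [[0, 0, 0], [0, 0, 0.03], -1], [[0, 0, 0], [0, 0, 0.03], -1], [[0, 0, 0], [0, 0, 0.03], -1]]'

```text
time_s: 9.03
position: [0.5696, 0.1745, 0.0595]
tool_rot: [[0.125, 0.992, -0.001], [0.992, -0.125, -0.001], [-0.001, -0.001, -1.0]]
ft_force: [-0.7, 0.1, -0.0]
grip_width: 0.0458
```

```bash
python3 look.py 9
```

```text
9.0333 [0.5696231  0.17446778 0.05952007] [[0.1251, 0.9921, -0.0008], [0.9921, -0.1251, -0.0007], [-0.0008, -0.0007, -1.0]] [ 5.7 36.  80.3 -0.  63.7 12.9] [-0.75  0.12 -0.03] [-0.005  0.087  0.01 ] 0.045840996637518235
cap [-0.03326307 -0.0775049   0.12608158]
tilt cmd [-0.00032607  0.00036324  0.        ]
```

It turns clockwise freely: 30° with about 0 Nm. So the thread is left-handed; continue until the stop.

move_arm --motion '[[[0, 0, 0], [0, 0, 0.03], -1], [[0, 0, 0], [0, 0, 0.04], -1], [[0, 0, 0], [0, 0, 0.04], -1], [[0, 0, 0], [0, 0, 0.04], -1], [[0, 0, 0], [0, 0, 0.04], -1], [[0, 0, 0], [0, 0, 0.03], -1]]'

```text
time_s: 9.53
position: [0.5695, 0.1746, 0.0595]
tool_rot: [[0.579, 0.816, -0.001], [0.816, -0.579, -0.001], [-0.001, -0.0, -1.0]]
ft_force: [-0.6, 0.1, -0.2]
grip_width: 0.0458
```

```bash
python3 look.py 10 wrist
```

```text
9.5833 [0.56948213 0.17460526 0.05952647] [[0.581, 0.8139, -0.001], [0.8139, -0.581, -0.0008], [-0.0012, -0.0004, -1.0]] [ 5.7 36.  80.3 -0.  63.8 41.2] [-0.39 -0.01  0.3 ] [-0.061  0.027  0.006] 0.045728643130666394
cap [-0.06752864 -0.04268984  0.12642271]
tilt cmd [-0.00017167  0.00059276  0.        ]
```

move_arm --motion '[[[0, 0, 0], [0, 0, 0.03], -1], [[0, 0, 0], [0, 0, 0.03], -1], [[0, 0, 0], [0, 0, 0.03], -1]]'

```text
time_s: 9.83
position: [0.5694, 0.1746, 0.0595]
tool_rot: [[0.726, 0.687, -0.001], [0.687, -0.726, -0.001], [-0.001, -0.0, -1.0]]
ft_force: [-1.0, -1.0, 0.7]
grip_width: 0.0457
```

```bash
python3 look.py 11
```

```text
9.8333 [0.56944432 0.17463445 0.05952622] [[0.7263, 0.6874, -0.0011], [0.6874, -0.7263, -0.0008], [-0.0014, -0.0001, -1.0]] [ 5.7 36.  80.3 -0.  63.8 52.3] [-0.98 -1.03  0.74] [0.05  0.124 0.002] 0.04570391332910373
cap [-0.07408396 -0.02658638  0.12641476]
tilt cmd [-6.08977670e-05  6.44936697e-04  0.00000000e+00]
```

move_arm --motion '[[[0, 0, 0], [0, 0, 0.03], -1], [[0, 0, 0], [0, 0, 0.03], -1]]'

```text
time_s: 10.0
position: [0.5689, 0.1747, 0.0595]
tool_rot: [[0.809, 0.588, -0.002], [0.588, -0.809, -0.001], [-0.003, -0.0, -1.0]]
ft_force: [0.9, -0.2, -0.3]
grip_width: 0.0459
```

```bash
python3 look.py 11
```

```text
10.0 [0.56894359 0.17466225 0.05954014] [[0.8086, 0.5883, -0.0022], [0.5883, -0.8086, -0.0013], [-0.0025, -0.0003, -1.0]] [ 5.7 36.  80.4 -0.1 63.8 59.7] [ 0.9  -0.16 -0.31] [-0.036 -0.097  1.005] 0.045892474712262106
cap [-0.05730967 -0.00094563  0.12715289]
tilt cmd [-0.00013701  0.00120844  0.        ]
```

The stop was reached after 77° from the reverse stop, with torque jumping to +1.0 Nm. Now lift gently and check the force.

move_arm --motion '[[[0, 0, -0.1], [0, 0, 0], -1], [[0, 0, -0.15], [0, 0, 0], -1], [[0, 0, -0.15], [0, 0, 0], -1]]'

```text
time_s: 10.25
position: [0.568, 0.1741, 0.0635]
tool_rot: [[0.806, 0.592, -0.007], [0.592, -0.806, -0.003], [-0.008, -0.002, -1.0]]
ft_force: [4.5, -1.8, -10.3]
grip_width: 0.0459
```

```bash
python3 look.py 12
```

```text
10.25 [0.56797431 0.17411092 0.06352166] [[0.8058, 0.5922, -0.0073], [0.5922, -0.8058, -0.0031], [-0.0077, -0.0018, -1.0]] [ 5.7 35.7 80.1 -0.1 64.7 59.4] [  4.5   -1.75 -10.29] [-0.253 -0.805  0.216] 0.045884361699600584
cap [2.62570856e-04 5.82916797e-03 3.26080604e-01]
tilt cmd [-0.00087788  0.00367773  0.        ]
```

move_arm --motion '[[[0, 0, -0.2], [0, 0, 0], -1], [[0, 0, -0.25], [0, 0, 0], -1], [[0, 0, -0.25], [0, 0, 0], -1]]'

```text
time_s: 10.5
position: [0.5681, 0.1741, 0.0789]
tool_rot: [[0.804, 0.595, -0.008], [0.595, -0.804, -0.003], [-0.008, -0.003, -1.0]]
ft_force: [0.0, 0.0, -0.1]
grip_width: 0.0459
```

```bash
python3 look.py 13 wrist side; python3 -c "
import cv2
a=cv2.imread('pics/side13.png')[110:240,270:400];cv2.imwrite('pics/c13.png',cv2.resize(a,None,fx=4,fy=4,interpolation=2))"
```

```text
10.6 [0.56869646 0.17421691 0.07968152] [[0.8041, 0.5945, -0.0057], [0.5945, -0.8041, -0.0025], [-0.006, -0.0014, -1.0]] [ 5.7 34.6 79.1 -0.1 66.7 59.3] [-0.3  -0.29 -0.3 ] [ 0.004 -0.061 -0.005] 0.045820140558516874
cap [-0.02759001 -0.0103692   1.1342797 ]
tilt cmd [-0.00067911  0.00288714  0.        ]
```

View pics/c13.png

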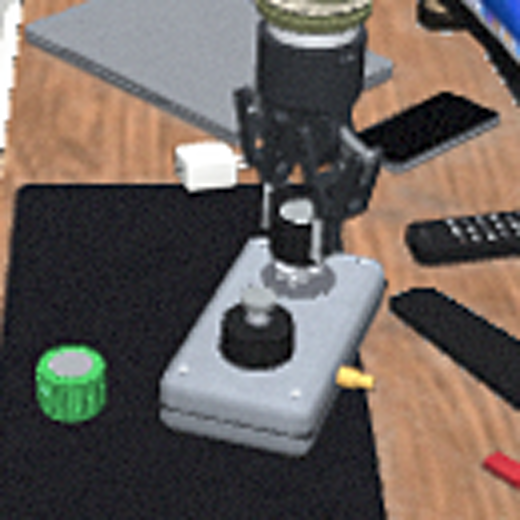

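View pics/wrist13.png

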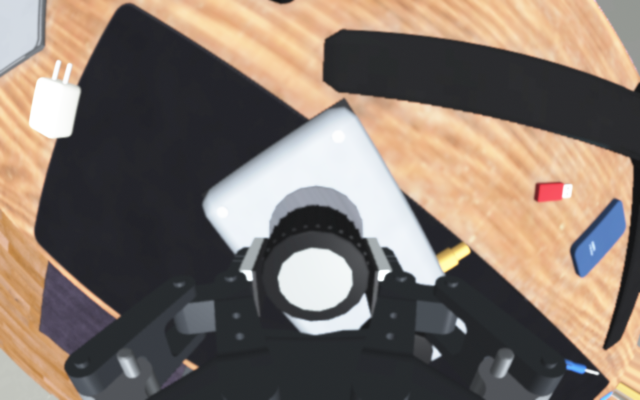

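The cap is rising with the gripper: (298,230) in the side crop, with the neck visible below, and still centred at (316,279) in the wrist view. Lift on straight up, to about 12 cm, and level.

move_arm --motion '[[[0, 0, -0.3], [0, 0.002, 0], -1], [[0, 0, -0.4], [0, 0, 0], -1], [[0, 0, -0.5], [0, 0, 0], -1], [[0, 0, -0.5], [0, 0, 0], -1], [[0, 0, -0.5], [0, 0, 0], -1], [[0, 0, -0.5], [0, 0, 0], -1], [[0, 0, -0.5], [0, 0, 0], -1], [[0, 0, -0.4], [0, 0, 0], -1], [[0, 0, -0.3], [0, 0, 0], -1], [[0, 0, -0.1], [0, 0, 0], -1], [[0, 0, 0], [0, 0, 0], -1]]' --squeeze 30

```text
time_s: 11.52
position: [0.5688, 0.1747, 0.173]
tool_rot: [[0.803, 0.595, 0.005], [0.595, -0.803, 0.002], [0.005, 0.002, -1.0]]
ft_force: [0.4, 0.8, -0.5]
grip_width: 0.0459
```

```bash
python3 look.py 14
```

```text
11.5167 [0.56882539 0.17465321 0.17303039] [[0.8034, 0.5954, 0.0049], [0.5954, -0.8034, 0.0017], [0.0049, 0.0015, -1.0]] [ 5.6 28.8 72.6  0.1 78.3 59.1] [ 0.44  0.85 -0.49] [0.008 0.013 0.026] 0.0458946720362084
cap [-0.08108007 -0.00720802  5.80118734]
tilt cmd [ 0.00073057 -0.00234369  0.        ]
```

move_arm --motion '[[[-0.03, 0, 0.15], [0.0007, -0.002, 0], -1], [[0, 0, 0.2], [0, 0, 0], -1], [[0, 0, 0], [0, 0, 0], -1], [[0, 0, 0], [0, 0, 0], -1], [[0, 0, 0], [0, 0, 0], -1]]'

```text
time_s: 11.93
position: [0.5675, 0.1741, 0.1632]
tool_rot: [[0.803, 0.595, -0.004], [0.595, -0.803, -0.0], [-0.003, -0.002, -1.0]]
ft_force: [-0.2, -0.1, -0.6]
grip_width: 0.0452
```

```bash
python3 look.py 15 wrist side top
python3 - <<'E'
from m import *
a=cv2.imread('pics/side15.png')[80:240,270:400];cv2.imwrite('pics/c15.png',cv2.resize(a,None,fx=3.5,fy=3.5,interpolation=2))
T0=load('top0')['img'];T=load('top15')['img'];cv2.imwrite('pics/t15.png',T)
E
```

```text
12.0833 [0.56764037 0.17417419 0.16366243] [[0.8035, 0.5953, -0.003], [0.5953, -0.8035, -0.0], [-0.0024, -0.0018, -1.0]] [ 5.6 29.3 73.3  0.  77.5 59.1] [ 0.43 -0.16 -0.18] [ 0.003 -0.052  0.004] 0.045611635788008344
cap [0.02214025 0.02707784 5.33304418]
tilt cmd [-0.00083931  0.00115293  0.        ]
```

View pics/c15.png

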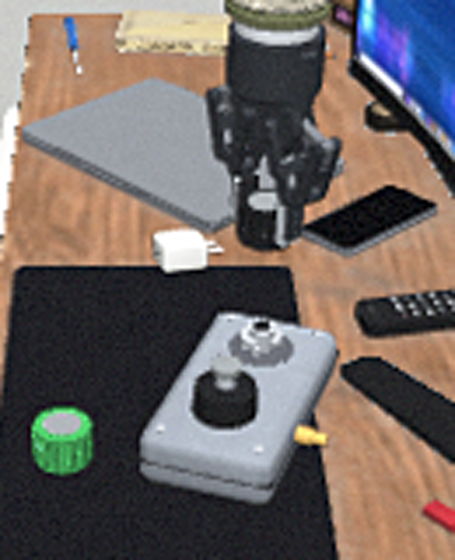

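View pics/wrist15.png

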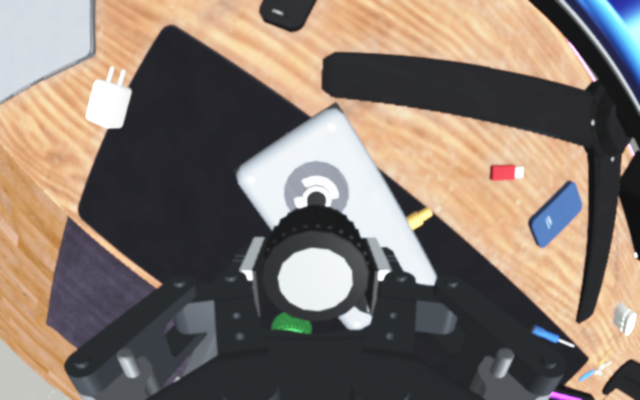

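View pics/side15.png

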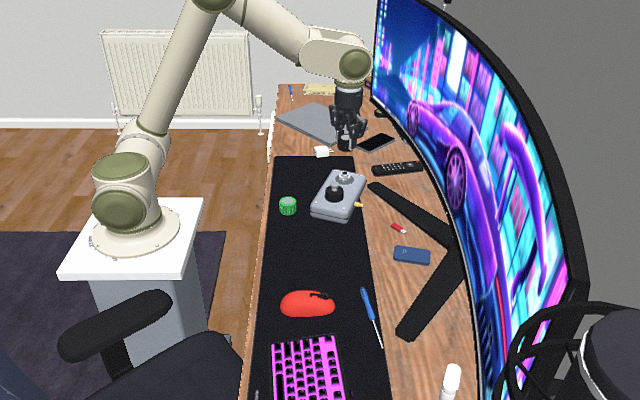

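The cap is held upright at side px (346,142), and the bare neck shows at (345,174). The charger (322,152), mouse (307,303) and driver (371,316) are where they were. One height check from the side view:

Run:
```python
from m import *
S=load('side15')
e,w=ray(S,345,150.5) # bottom front rim of the cap
t=(.174-.0235-e[1])/w[1]; print('rim',e+w*t)
e,w=ray(S,346,137.3); t=(.174-e[1])/w[1]; print('top',e+w*t)
S0=load('side0')
dd=cv2.absdiff(S0['img'],S['img']).max(2)
for n,(x0,y0,x1,y1) in dict(charger=(312,144,333,160),mouse=(278,288,338,318),driver=(358,284,384,350),green=(276,193,300,217)).items(): print(n,(dd[y0:y1,x0:x1]>40).sum())
s=readout.observe();print(s['time_s'],s['position'],abs(s['qvel']).max(),s['grip_width'])
```

```text
rim [0.5646727  0.1505     0.16302577]
top [0.56771728 0.174      0.19207258]
charger 0
mouse 0
driver 0
green 0
12.0833 [0.56764037 0.17417419 0.16366243] 0.2648297404722976 0.045611635788008344
```

```bash
python3 -c "
from h import *
print(job.close_job()); s=readout.observe(); print(s['time_s'],s['position'],s['grip_width'])"
```

```text
the job is handed in; nothing more can be done
None
the job is handed in; nothing more can be done
```

The cap is off and held upright in the gripper about 12 cm above its neck. I handed the job in at about 12.1 s of the 54 s allowed; it gave no verdict.

- **Venting:** I pressed the plunger down to its stop with the shut fingers. The tip reached 87.4 mm, against 88.5 mm expected. The wrist force peaked near 70 N, more than I meant to apply. That is under the 120 N wrist limit. It was the fingertips that pressed, so I take it that the 40 N limit on the arm and gripper body doesn't apply, but I couldn't confirm that. The plunger sprang back up afterwards.
- **Thread direction:** Counter-clockwise met a stop and the pads slipped. Clockwise from above turned freely for about 77° from that stop to the far one, so the cap has a left-hand thread.
- **Lifting:** The lift met a brief pull of about 10 N at the start, then came away freely.
- **Last checks:**
  - **Height:** The side view puts the middle of the cap about 12.0–12.3 cm above the neck point.
  - **Tilt and grip:** The tool is tilted about 0.2°, and the grip is steady at 45.6 mm with 30 N.
  - **Bystanders:** The side view shows no change at the charger, mouse, screwdriver or green look-alike cap.
  - **After handing in:** My state reading was refused, so I have no measurement of the final second.

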